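Load the bar caddy in the bartender's order

TASK

The bartender keeps the dropper bottle, toothpick jar, jigger and wine stopper in the order in which they are reached for. Move all four from their coasters on the long brown board into the four openings of the pale carrying caddy, in the same order from left to right as they stand on the board now. Set each one upright down on the caddy's floor, and do not let any of them tip over on the way.

Things in the scene. Friction and masses are not known exactly. Their poses are not given: they have to be found in the camera images.
- bottle: Small amber glass dropper bottle with a black rubber dropper on top, 102 mm tall, mass about 0.07 kg; round body 32 mm in diameter up to z 70 mm, then a collar 24 mm wide (z 62 to 77 mm) and the dropper, 12 mm wide (z 76 to 102 mm). Origin: centre of its underside, z up. At the start it stands upright in the row on the board, on its own coaster.
- pick_jar: Round toothpick jar with a black screw cap, 105 mm tall, 44 mm in diameter all the way up (cap 45 mm, z 84 to 105 mm), mass about 0.11 kg. Origin: centre of its underside, z up. At the start it stands upright in the row on the board, on its own coaster.
- jigger: Bright metal double jigger (hourglass measure), 80 mm tall, 45 mm in diameter at the top rim, waisted in the middle and narrower at the foot; it behaves as a solid cone-like body, so grip it near the top rim; mass about 0.095 kg. Origin: centre of its underside, z up. At the start it stands upright in the row on the board, on its own coaster.
- stopper: Wine stopper standing on its chrome ball: ball 36 mm in diameter (z 0 to 33 mm), above it a black ribbed grip 20 mm in diameter (z 33 to 65 mm), 65 mm tall, mass about 0.07 kg. Origin: centre of its underside, z up. At the start it stands upright in the row on the board, on its own coaster.
- coaster_bottle: Round clear-glass coaster with a silver rim, 85 mm across, 8 mm thick, on which the dropper bottle stands at the start; lies on the board and does not move, so it still shows where the dropper bottle stood. Origin: centre of its underside (top 8 mm above it).
- coaster_pick_jar: Round clear-glass coaster with a silver rim, 85 mm across, 8 mm thick, on which the toothpick jar stands at the start; lies on the board and does not move, so it still shows where the toothpick jar stood. Origin: centre of its underside (top 8 mm above it).
- coaster_jigger: Round clear-glass coaster with a silver rim, 85 mm across, 8 mm thick, on which the jigger stands at the start; lies on the board and does not move, so it still shows where the jigger stood. Origin: centre of its underside (top 8 mm above it).
- coaster_stopper: Round clear-glass coaster with a silver rim, 85 mm across, 8 mm thick, on which the wine stopper stands at the start; lies on the board and does not move, so it still shows where the wine stopper stood. Origin: centre of its underside (top 8 mm above it).
- board: Long brown wooden tray, 110 x 384 mm, rim 14 mm high, fixed. Origin: centre of its underside; y axis along its length to its left end as the robot sees it, x away from the robot. The coasters lie in it in a row at x = 0, y = +138, +46, -46, -138 mm, undersides 8 mm up, so the things stand 16 mm above its origin. Which thing stands where changes.
- caddy: Pale wooden two-deck caddy, 98 x 330 mm, steel loop handles at the ends (59 mm high, y = +-175 mm), fixed, empty. Origin: centre of underside; y along its length to its left end as the robot sees it, x away from the robot. Upper deck (top 28 mm up, 8 mm thick): four 60 mm round openings at x = 0, y = +114, +38, -38, -114 mm; things stand on the lower deck, 7 mm up.
There are look-alikes about, which are no part of the job. Leave any pink look-alike of the bottle alone. What is shaped like the pick_jar but red is not meant.

How it is judged:
By the outcome, as a careful person would: the job done as asked, in the order asked, and still so for the second after the job is handed in, with the robot touching nothing.
It also fails if it takes over 115 s, if anything falls off the work surface, if the arm or the gripper's body presses on something with over 40 N, if the wrist force passes 120 N, or if a joint passes its speed limit or range.

ROBOT

A 7-joint arm with a two-finger parallel gripper is mounted at the origin on a cart in front of the work surface, level with it; the furniture and walls round the work are solid. World frame = base frame: x ahead of the robot, y to its left, z up, the work surface at z = 0. Lengths are in m, angles in rad, forces in N, time in s.
With the tool pointing down it reaches from about 0.425 to 0.95 m from the base axis. Payload 4.7 kg.
Tool frame: the origin (TCP) lies on the centre line of the jaws, within the pads' length; the fingertips stand ahead of it and the grasp point (between the pads) lies 3 mm ahead of it (bot.tcp_to_tips is the z of the fingertips in the tool frame, in m); z points along the fingers, y is the line along which they close (so a half turn about z gives the same grasp; the last joint's range is limited). The gripper opens to 87 mm and grips with 3 to 60 N. Pads are 19 mm wide; open, the fingers measure 117 mm over their backs; the gripper's body (75 mm by 190 mm) begins 51 mm behind the grasp point.
Start: joints at [1.153, 0.469, -0.049, 1.532, 0.024, 1.141, -0.082], TCP at [0.256, -0.625, 0.219] pointing down, gripper open.
Joint ranges: [-2.59, 2.59], [-0.33, 1.99], [-1.39, 1.29], [0.1, 2.45], [-1.04, 4.18], [0.21, 1.99], [-2.66, 2.66]. Speed limits (rad/s): [2.57, 2.57, 3.14, 3.14, 3.14, 3.14, 3.14].

INTERFACE

Orientations are given as a unit quaternion [w, x, y, z].
In Python, from station import bot gives the robot as it stands.
- The arm moves only by the shell command python3 -m creep 'ROWS'. ROWS is a JSON object of lists of equal length, an entry for each row: "offset": the shift along the tool's x, y, z normalised to -1 to 1, where 1 is 0.6 m, a list of three; "angular": the turn, a rotation vector about the tool's x, y, z normalised to -1 to 1, where 1 is 45 degrees, a list of three; "claw": the opening, from 0 (shut) to 1 (fully open). A call has exactly 10 rows; each row is the pose to reach, as a shift and turn from the pose commanded when the call began, along the tool's axes at that moment; what a row does not reach only later rows make up. A row lasts 1/8 s, in which the tool goes at most 62.5 mm and 10.7 degrees, less where a joint would pass 70% of its speed; a pose out of reach is approached as far as the arm can. A call with a number of a shift or a turn outside -1 to 1 is refused whole. A call with a gripper value outside its range is refused whole. The fingers move at their own pace and stop on an object; the grip force is fixed at half the most. Time passes only in rows, so rows that repeat a pose let the fingers close, or fill a call up. It gives the time, the measured TCP pose, the force, the opening and the grip force at its end, in the units of the state.
- bot.state(): the state, without advancing time (a new reading comes with each control period).
- bot.grab_frame(name): name is "scene" or "side" or "wrist"; returns a dict with "color" (480x640x3 uint8, red, green, blue), "intrinsics" (3x3 intrinsics, pixels), "origin" and "attitude" of the camera in the world. Camera axes: x right, y up, looking along -z (the intrinsics and any distortion apply to the point x, -y, -z); pixel columns grow to the right and rows downward; lengths in m; the calibration is good to about 2 mm. A picture is of the moment at which its call begins. There is no depth.
- bot.close_job(): hands the job in; it is judged then, once.
The state is a dict: "t": time; "qpos": joint angles; "joint_vel": joint speeds; "effort": joint torques, N m; "tcp_pos": TCP position; "ee_rot": TCP orientation; "ft_force": force on the tool from outside, world axes, zero at the start; "torque": the same for the moment, N m; "finger_gap": finger opening in m; "gripper_force": force on a finger pad.
Only numpy, scipy, OpenCV 4.12 (cv2) and the standard library are available. Lean on these libraries where they do the work, as an engineer would, in place of code of your own. Each camera call takes 0.05 s, during which the arm holds its last target. There are 200 camera calls.

## Working session

There is one attempt and no reset: what is moved stays moved. The work goes in short steps, Python scripts to look and compute and a shell command to move; the robot and the scene stay as the last step left them, time stands still between calls to the robot, and variables do not carry over. Pictures are saved under pics/ and viewed, at most 17 in all, crops included, and the job is handed in when it is done.

```bash
mkdir -p pics
cat > h.py <<'E'
import cv2,numpy as np
from station import bot
from scipy.spatial.transform import Rotation as R
def rot(a):
    a=np.array(a,float)
    return a if a.shape==(3,3) else R.from_quat(a[[1,2,3,0]]).as_matrix()
def snap(n,f):
    d=bot.grab_frame(n); cv2.imwrite(f'pics/{f}.png',d['color'][:,:,::-1])
    np.savez(f'pics/{f}.npz',K=d['intrinsics'],o=d['origin'],A=rot(d['attitude'])); return d
def ray(f,u,v,z):
    c=np.load(f'pics/{f}.npz'); p=np.linalg.solve(c['K'],[u,v,1]); r=c['A']@[p[0],-p[1],-p[2]]
    return c['o']+r*(z-c['o'][2])/r[2]
def proj(f,P):
    c=np.load(f'pics/{f}.npz'); q=c['A'].T@(np.array(P)-c['o']); q=c['K']@[q[0],-q[1],-q[2]]; return q[:2]/q[2]
E
python3 - <<'E'
from h import *
for n in('scene','side','wrist'):
    d=snap(n,n+'0'); print(n,{k:np.round(v,3).tolist() for k,v in d.items() if k!='color'},[k for k in d])
print(bot.state(),bot.tcp_to_tips)
E
```

```text
scene {'intrinsics': [[595.958, 0.0, 320.169], [0.0, 595.958, 251.053], [0.0, 0.0, 1.0]], 'origin': [-0.094, 0.718, 1.117], 'attitude': [-0.321, -0.106, 0.321, 0.884]} ['color', 'intrinsics', 'origin', 'attitude']
side {'intrinsics': [[477.153, 0.0, 315.371], [0.0, 477.153, 239.583], [0.0, 0.0, 1.0]], 'origin': [-0.675, -0.536, 0.627], 'attitude': [0.713, 0.47, -0.275, -0.441]} ['color', 'intrinsics', 'origin', 'attitude']
wrist {'intrinsics': [[330.816, 0.0, 322.68], [0.0, 330.816, 234.828], [0.0, 0.0, 1.0]], 'origin': [0.318, -0.599, 0.383], 'attitude': [0.824, -0.102, 0.069, -0.553]} ['color', 'intrinsics', 'origin', 'attitude']
{'t': 0.15, 'qpos': array([ 1.1530898 ,  0.46928106, -0.04858757,  1.53335923,  0.02410071,
        1.14099282, -0.08228948]), 'joint_vel': array([ 0.00048854, -0.00421688,  0.00046398, -0.00302898,  0.00085299,
       -0.00064082, -0.00095484]), 'effort': array([ 8.24289727e-04, -5.08423877e+01, -8.04842077e-02, -2.36417699e+01,
       -6.12873863e-02,  3.56895430e-02,  1.24846238e-04]), 'tcp_pos': array([ 0.25573123, -0.62421332,  0.21784923]), 'ee_rot': array([-7.08965101e-04,  9.81160108e-01,  1.93195015e-01, -1.63440853e-04]), 'ft_force': array([ 0.0384457 , -0.51381109,  0.17517811]), 'torque': array([-0.04945266,  0.02893532, -0.02433662]), 'gripper_force': 0.0, 'finger_gap': 0.08700837200139978} 0.022
```

View pics/scene0.png

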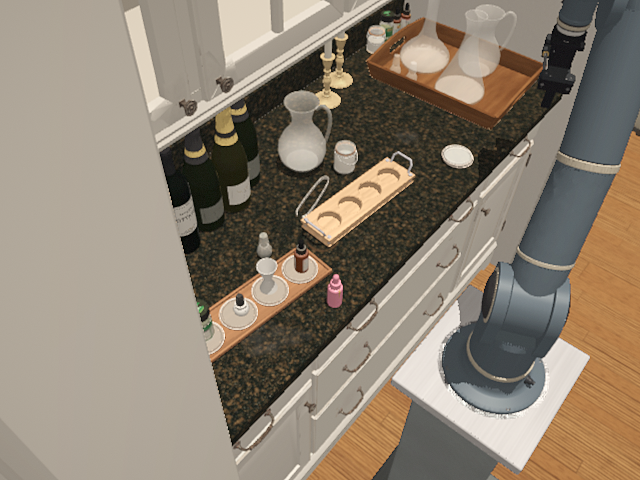

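View pics/side0.png

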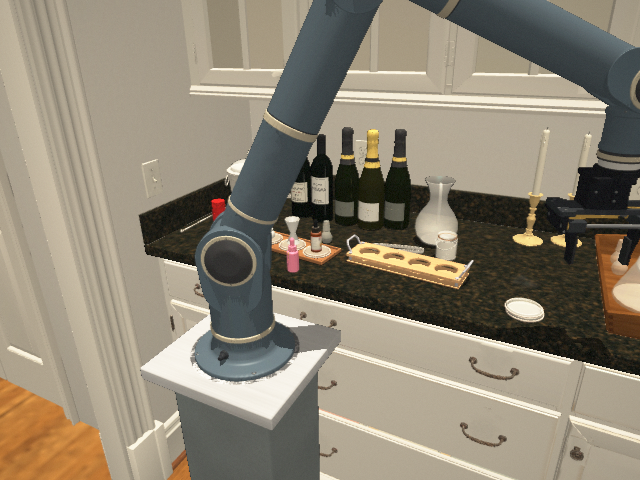

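The scene picture shows the board with the bottle at (301,262), jigger at (266,280), stopper at (239,310) and jar at (204,325, partly hidden). The pink bottle is at (335,292), the caddy runs from about (325,220) to (395,180), and the carafe is behind it. In the side picture the red jar is at about (218,208). I'll enlarge the area to measure it.

Run:
```python
from h import *
i=cv2.imread('pics/scene0.png')
cv2.imwrite('pics/c1.png',cv2.resize(i[225:365,190:350],None,fx=4.2,fy=4.2,interpolation=cv2.INTER_CUBIC))
cv2.imwrite('pics/c2.png',cv2.resize(i[120:250,290:430],None,fx=4.5,fy=4.5,interpolation=cv2.INTER_CUBIC))
```

```text
(no output)
```

View pics/c1.png

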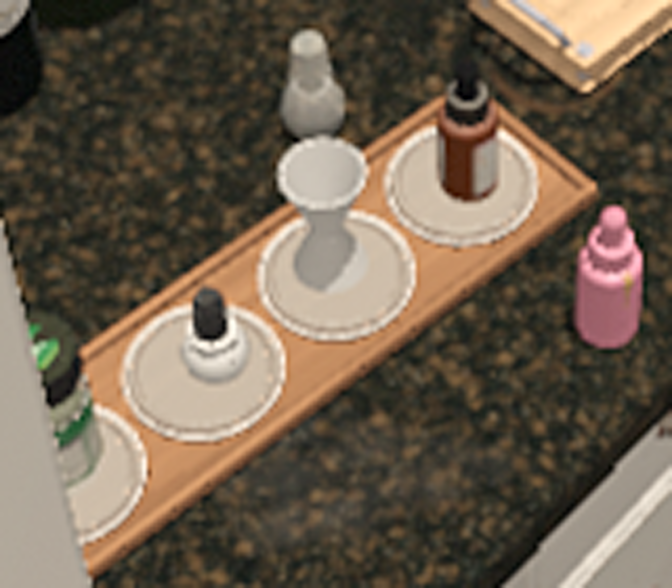

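View pics/c2.png

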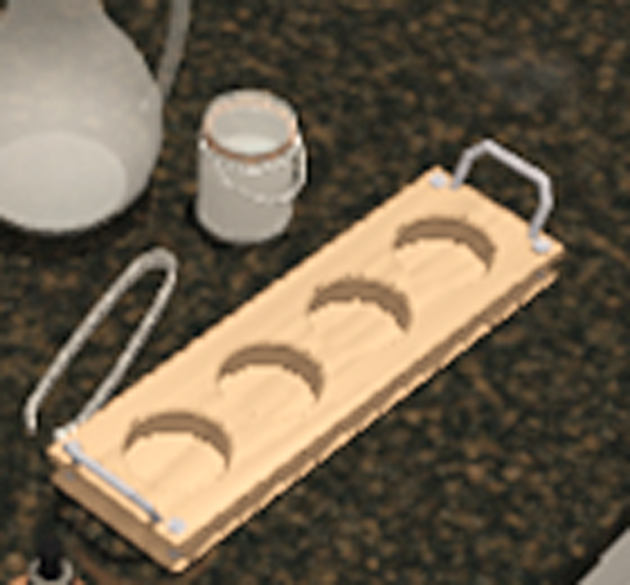

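The bottle, jigger and stopper stand on coasters centred at crop pixels (462,183), (336,274) and (204,371). The jar is on the leftmost, partly hidden coaster. Candidates, in scene pixels:

| Thing | Choose | Not meant |
|---|---|---|
| Bottle | Amber (301,262) | Pink (335,292) |
| Jar | Green/clear with black cap (204,325) | Red jar, off the board |
| Stopper | Black grip (239,310) | Grey decanter-like piece (264,246) |
| Jigger | (266,280) | – |

Left to right (+y first) the order is jar, stopper, jigger, bottle.

```bash
cat > fit.py <<'E'
from h import *
from scipy.optimize import least_squares
f='scene0'
c1=lambda x,y:((x+.5)/4.2-.5+190,(y+.5)/4.2-.5+225)
c2=lambda x,y:((x+.5)/4.5-.5+290,(y+.5)/4.5-.5+120)
def fit(obj,img,g):
    W=lambda p:[np.r_[p[0]+np.cos(p[2])*a-np.sin(p[2])*b,p[1]+np.sin(p[2])*a+np.cos(p[2])*b,z] for a,b,z in obj]
    s=least_squares(lambda p:np.ravel([proj(f,w) for w in W(p)]-np.array(img)),g)
    print(np.round(s.x,4),np.round(s.fun.reshape(-1,2),1).tolist()); return s.x,W(s.x)
cc=[c1(204,371),c1(336.5,274),c1(462,183)]
for c in cc: print(ray(f,*c,.014))
b,wb=fit([(0,46,.014),(0,-46,.014),(0,-138,.014)],cc,[.6,.3,0])
co=[c2(55,440),c2(182,553),c2(437,167),c2(563,245)]
for c in co: print(ray(f,*c,.028))
k,wk=fit([(.049,.165,.028),(-.049,.165,.028),(.049,-.165,.028),(-.049,-.165,.028)],co,[.6,0,0]) if 0 else (None,None)
E
sed -i 's/(0,46,.014),(0,-46,.014),(0,-138,.014)/(0,.046,.014),(0,-.046,.014),(0,-.138,.014)/; s/ if 0 else (None,None)//' fit.py
cat >> fit.py <<'E'
im=cv2.imread('pics/scene0.png'); im=cv2.resize(im[120:370,190:430],None,fx=3,fy=3,interpolation=cv2.INTER_CUBIC)[:, :]
def T(p,a,bb,z): return [p[0]+np.cos(p[2])*a-np.sin(p[2])*bb,p[1]+np.sin(p[2])*a+np.cos(p[2])*bb,z]
def dr(P,col):
    q=(np.array([proj(f,p) for p in P])+.5-[190,120])*3; cv2.polylines(im,[np.round(q).astype(int)],True,col,1)
t=np.linspace(0,2*np.pi,40)
for y in(.114,.038,-.038,-.114): dr([T(k,.03*np.cos(a),y+.03*np.sin(a),.028) for a in t],(0,0,255)); print('hole',y,np.round(T(k,0,y,.007),4))
dr([T(k,a,q,.028) for a,q in((.049,.165),(.049,-.165),(-.049,-.165),(-.049,.165))],(255,0,0))
for y in(.138,.046,-.046,-.138): dr([T(b,.0425*np.cos(a),y+.0425*np.sin(a),.016) for a in t],(0,0,255)); print('coaster',y,np.round(T(b,0,y,.016),4))
dr([T(b,a,q,.014) for a,q in((.055,.192),(.055,-.192),(-.055,-.192),(-.055,.192))],(255,0,0))
im=im[:, :]; h=im.shape[0]; im=cv2.resize(im,None,fx=.8,fy=.8,interpolation=cv2.INTER_AREA); cv2.imwrite('pics/ov.png',im)
E
python3 fit.py
```

```text
[0.49562722 0.25542909 0.014     ]
[0.48512031 0.16432511 0.014     ]
[0.47413398 0.07304079 0.014     ]
[ 0.4903  0.2099 -0.1169] [[-0.1, 0.0], [0.1, 0.0], [0.0, -0.1]]
[ 0.56723914 -0.04349276  0.028     ]
[ 0.46231164 -0.02524747  0.028     ]
[ 0.53781941 -0.3657509   0.028     ]
[ 0.44087849 -0.35821681  0.028     ]
[ 0.5019 -0.1982 -0.079 ] [[-0.5, 2.0], [-0.0, -1.9], [0.2, -0.1], [0.4, 0.0]]
hole 0.114 [ 0.5109 -0.0845  0.007 ]
hole 0.038 [ 0.5049 -0.1603  0.007 ]
hole -0.038 [ 0.4989 -0.2361  0.007 ]
hole -0.114 [ 0.4929 -0.3118  0.007 ]
coaster 0.138 [0.5064 0.347  0.016 ]
coaster 0.046 [0.4957 0.2556 0.016 ]
coaster -0.046 [0.485  0.1642 0.016 ]
coaster -0.138 [0.4742 0.0729 0.016 ]
```

View pics/ov.png

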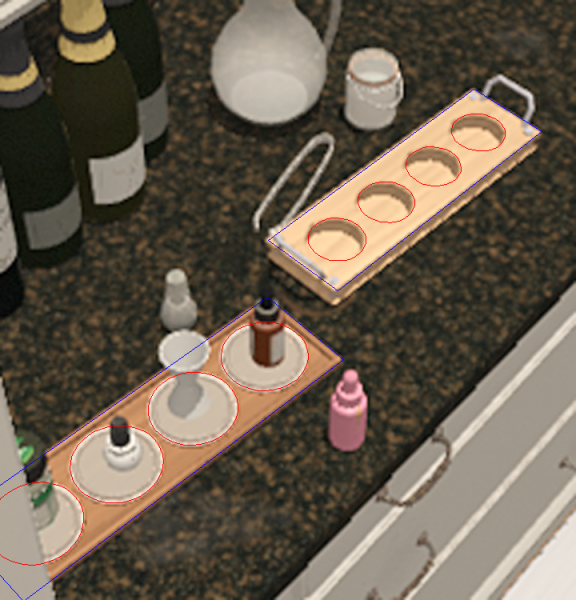

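The overlay fits the caddy and the coasters within 2 mm or so. Next I'll check where each item stands, and how close the obstacles are.

Run:
```python
from h import *
f='scene0'
c1=lambda x,y:((x+.5)/4.2-.5+190,(y+.5)/4.2-.5+225)
for n,c,z in [('bottle top',c1(466,55),.118),('bottle base',c1(468,177),.016),('stopper top',c1(209,297),.081),('stopper ball',c1(217,350),.0325),('jigger rim',c1(322,174),.096),
 ('decanter',c1(313,122),0),('decanter top',c1(308,38),.075),('pink base',c1(607,325),0),('pink top',c1(614,215),.102),('carafe base',(303,157),0),('carafe near',(303,172),0),('whitejar base',(345,166),0),('wb1',(236,205),0),('wb2',(210,225),0),('wb3',(188,248),0),('plate',(457,157),0),('tong tip',(326,181),.06)]:
    print(n,np.round(ray(f,*c,z),3))
```

```text
bottle top [0.475 0.068 0.118]
bottle base [0.473 0.069 0.016]
stopper top [0.489 0.25  0.081]
stopper ball [0.49  0.25  0.032]
jigger rim [0.491 0.163 0.096]
decanter [0.576 0.087 0.   ]
decanter top [0.574 0.087 0.075]
pink base [0.358 0.088 0.   ]
pink top [0.356 0.09  0.102]
carafe base [ 0.731 -0.239  0.   ]
carafe near [ 0.692 -0.193  0.   ]
whitejar base [ 0.619 -0.287  0.   ]
wb1 [0.742 0.014 0.   ]
wb2 [0.743 0.106 0.   ]
wb3 [0.729 0.193 0.   ]
plate [ 0.403 -0.522  0.   ]
tong tip [ 0.583 -0.157  0.06 ]
```

```bash
python3 -m creep '{"offset":[[0.04,-0.06,-0.1],[0.07,-0.13,-0.1],[0.11,-0.19,-0.1],[0.15,-0.25,-0.1],[0.23,-0.27,-0.1],[0.32,-0.29,-0.1],[0.4,-0.31,-0.1],[0.48,-0.33,-0.1],[0.55,-0.34,-0.1],[0.58,-0.345,-0.1]],"angular":[[0,0,0],[0,0,-0.1],[0,0,-0.2],[0,0,-0.3],[0,0,-0.4],[0,0,-0.5],[0,0,-0.6],[0,0,-0.7],[0,0,-0.7],[0,0,-0.7]],"claw":[1,1,1,0.8,0.75,0.75,0.75,0.75,0.75,0.75]}'
python3 - <<'E'
from h import *
s=bot.state();print(s['tcp_pos'],R.from_matrix(rot(s['ee_rot'])).as_matrix().round(3),s['qpos'].round(2))
snap('wrist','w1')
E
```

```text
t: 1.4
tcp_pos: [0.5012, -0.299, 0.2783]
ee_rot: [-0.0, 0.891, 0.454, 0.0]
ft_force: [-1.0, 0.0, -0.4]
finger_gap: 0.065
gripper_force: 0.0
[ 0.50118389 -0.29901299  0.27834464] [[ 0.588  0.809  0.   ]
 [ 0.809 -0.588  0.001]
 [ 0.001 -0.001 -1.   ]] [ 0.73  0.29 -0.34  1.67  0.1   1.2  -0.26]
```

View pics/w1.png

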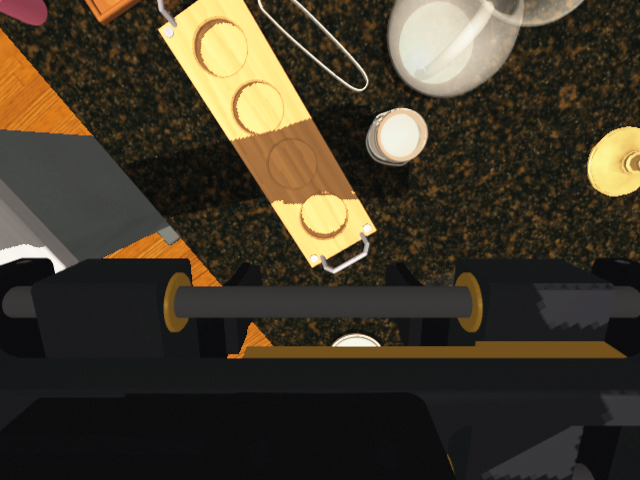

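The wrist picture shows the caddy from above with its openings at (221,48), (260,107), (293,163) and (325,214). The tongs lie flat beside it, at about (315,45). I'll check these against the fit and move above the bottle.

```bash
python3 - <<'E'
from h import *
for p,h in zip([(221,48),(260,107),(293,163),(325,214)],[(.5109,-.0845),(.5049,-.1603),(.4989,-.2361),(.4929,-.3118)]): print(ray('w1',*p,.028).round(4),h)
E
python3 -m creep '{"offset":[[0.05,-0.04,0],[0.1,-0.08,0],[0.16,-0.13,0.01],[0.22,-0.19,0.02],[0.28,-0.24,0.03],[0.34,-0.29,0.04],[0.4,-0.34,0.05],[0.44,-0.37,0.05],[0.46,-0.39,0.05],[0.47,-0.397,0.05]],"angular":[[0,0,-0.1],[0,0,-0.2],[0,0,-0.3],[0,0,-0.4],[0,0,-0.5],[0,0,-0.6],[0,0,-0.7],[0,0,-0.7],[0,0,-0.7],[0,0,-0.7]],"claw":[0.75,0.75,0.75,0.75,0.75,0.75,0.75,0.75,0.75,0.75]}'
python3 - <<'E'
from h import *
s=bot.state();print(s['tcp_pos'],rot(s['ee_rot']).round(3),s['qpos'].round(2))
snap('wrist','w2')
E
```

```text
[ 0.5151 -0.0852  0.028 ] (0.5109, -0.0845)
[ 0.5115 -0.1603  0.028 ] (0.5049, -0.1603)
[ 0.5037 -0.2346  0.028 ] (0.4989, -0.2361)
[ 0.4982 -0.3092  0.028 ] (0.4929, -0.3118)
t: 2.7
tcp_pos: [0.4738, 0.0664, 0.2487]
ee_rot: [0.0, 0.736, 0.677, -0.0]
ft_force: [-0.1, 0.1, -0.8]
finger_gap: 0.0652
gripper_force: 0.0
[0.47375375 0.06638996 0.24866937] [[ 0.083  0.997 -0.   ]
 [ 0.997 -0.083 -0.001]
 [-0.001  0.    -1.   ]] [ 0.35  0.17 -0.65  1.92  0.12  1.09 -0.43]
```

View pics/w2.png

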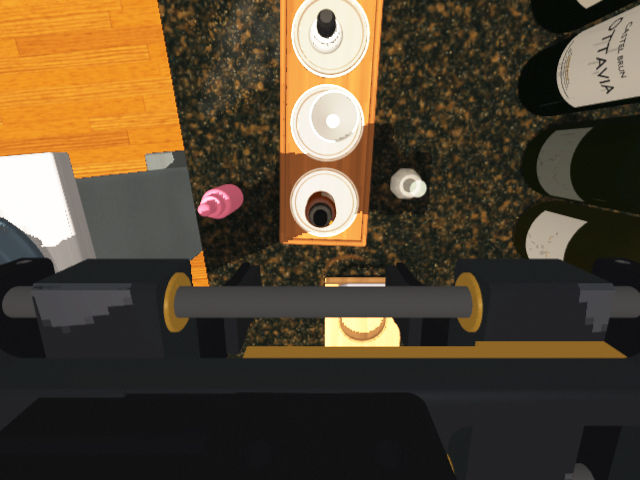

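The wrist picture shows the bottle at (320,205) on its coaster (324,203), the jigger at (335,118) and the stopper at (326,30). I'll check the coasters, and refine the openings, which disagree by 5 mm in x.

Run:
```python
from h import *
for p,h in zip([(330,35),(327,122),(324,203)],[(.4957,.2556),(.485,.1642),(.4742,.0729)]): print(ray('w2',*p,.016).round(4),h)
a=cv2.resize(cv2.imread('pics/w1.png')[0:250,160:390],None,fx=3.2,fy=3.2,interpolation=cv2.INTER_CUBIC)[:, :]
a=cv2.imread('pics/w1.png')[20:240,190:360]
a=cv2.resize(a,None,fx=2.7,fy=2.7,interpolation=cv2.INTER_CUBIC)
t=np.linspace(0,2*np.pi,50)
for hs,col in(([(.5109,-.0845),(.5049,-.1603),(.4989,-.2361),(.4929,-.3118)],(0,0,255)),([(.5151,-.0852),(.509,-.1603),(.5037,-.2350),(.4980,-.310)],(255,0,0))):
  for x,y in hs:
    q=np.array([proj('w1',[x+.03*np.cos(u),y+.03*np.sin(u),.028]) for u in t]); cv2.polylines(a,[np.round((q+.5-[190,20])*2.7).astype(int)],True,col,1)
cv2.imwrite('pics/c3.png',a)
```

```text
[0.4984 0.2527 0.016 ] (0.4957, 0.2556)
[0.488  0.1645 0.016 ] (0.485, 0.1642)
[0.4768 0.072  0.016 ] (0.4742, 0.0729)
```

View pics/c3.png

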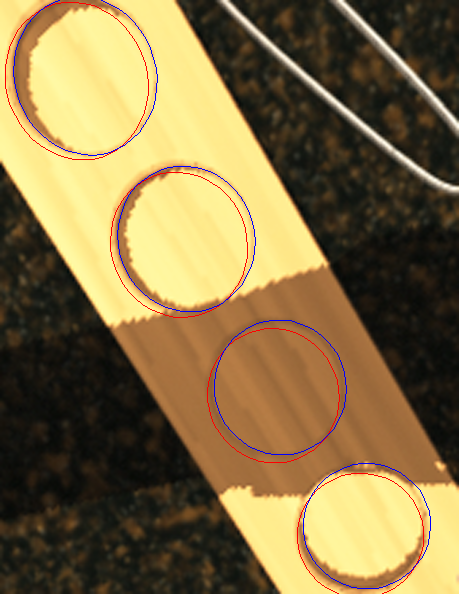

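Both cameras agree within 3 mm, so I'll take means. For the opening centres, from +y to -y, I use (.513,-.085), (.507,-.160), (.501,-.236) and (.4955,-.311). Now descend on the bottle at TCP z 0.079 and close.

```bash
python3 -m creep '{"offset":[[0.004,0.002,0.05],[0.004,0.002,0.11],[0.004,0.002,0.17],[0.004,0.002,0.22],[0.004,0.002,0.26],[0.004,0.002,0.283],[0.004,0.002,0.283],[0.004,0.002,0.283],[0.004,0.002,0.283],[0.004,0.002,0.283]],"angular":[[0,0,0],[0,0,0],[0,0,0],[0,0,0],[0,0,0],[0,0,0],[0,0,0],[0,0,0],[0,0,0],[0,0,0]],"claw":[0.75,0.75,0.75,0.75,0.75,0.75,0.75,0.4,0.2,0.2]}' && python3 -m creep '{"offset":[[0,0,0],[0,0,0],[0,0,-0.02],[0,0,-0.06],[0,0,-0.11],[0,0,-0.16],[0,0,-0.2],[0,0,-0.22],[0,0,-0.23],[0,0,-0.23]],"angular":[[0,0,0],[0,0,0],[0,0,0],[0,0,0],[0,0,0],[0,0,0],[0,0,0],[0,0,0],[0,0,0],[0,0,0]],"claw":[0.2,0.2,0.2,0.2,0.2,0.2,0.2,0.2,0.2,0.2]}'
python3 - <<'E'
from h import *
s=bot.state();print(s['tcp_pos'],rot(s['ee_rot']).round(3)[:2])
E
```

```text
t: 4.0
tcp_pos: [0.4758, 0.0694, 0.0794]
ee_rot: [0.0, 0.736, 0.677, 0.0]
ft_force: [-1.2, -0.5, 1.1]
finger_gap: 0.0427
gripper_force: 0.0
t: 5.25
tcp_pos: [0.4752, 0.0693, 0.2166]
ee_rot: [-0.0, 0.736, 0.677, -0.0]
ft_force: [-0.3, 0.6, -0.4]
finger_gap: 0.0224
gripper_force: 29.8
[0.47515864 0.06934334 0.21663756] [[ 0.082  0.997 -0.   ]
 [ 0.997 -0.082 -0.   ]]
```

Run:
```python
from h import *
snap('scene','s2'); i=cv2.imread('pics/s2.png'); 
cv2.imwrite('pics/c4.png',cv2.resize(i[170:330,210:370],None,fx=3.7,fy=3.7,interpolation=cv2.INTER_CUBIC))
```

```text
(no output)
```

View pics/c4.png

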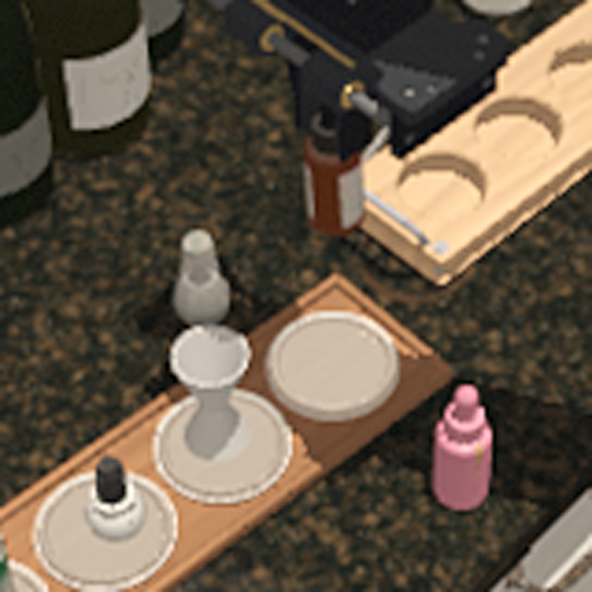

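Run:
```python
from h import *
for z in(.10,.11,.12,.13,.14,.154): print(z,proj('s2',[.4645,.081,z]).round(1),'top',proj('s2',[.475,.069,z+.102]).round(1))
print('meas',333.5/3.7-.5+210,235.5/3.7-.5+170)
```

```text
0.1 [300.3 248.8] top [299.9 211.9]
0.11 [300.2 245.9] top [299.8 208.6]
0.12 [300.2 242.9] top [299.8 205.3]
0.13 [300.2 240. ] top [299.7 202. ]
0.14 [300.1 237. ] top [299.7 198.5]
0.154 [300.1 232.7] top [299.6 193.7]
meas 299.6351351351351 233.14864864864865
```

The crop shows the bottle hanging upright in the jaws at (335,185), and its base height (0.153) shows no slip. Carry it to the last opening.

```bash
python3 -m creep '{"offset":[[-0.03,0.004,0],[-0.09,0.012,0],[-0.17,0.023,0],[-0.25,0.034,0],[-0.33,0.045,0],[-0.41,0.055,0],[-0.49,0.066,0],[-0.56,0.076,0],[-0.61,0.083,0],[-0.629,0.085,0]],"angular":[[0,0,0],[0,0,0],[0,0,0],[0,0,0],[0,0,0],[0,0,0],[0,0,0],[0,0,0],[0,0,0],[0,0,0]],"claw":[0.2,0.2,0.2,0.2,0.2,0.2,0.2,0.2,0.2,0.2]}'
python3 - <<'E'
from h import *
s=bot.state();print(s['tcp_pos'],rot(s['ee_rot']).round(3)[:2])
E
```

```text
t: 6.55
tcp_pos: [0.4942, -0.3127, 0.2154]
ee_rot: [-0.001, 0.737, 0.676, -0.0]
ft_force: [-0.3, 0.5, -0.8]
finger_gap: 0.0226
gripper_force: 29.8
[ 0.49420527 -0.31267925  0.21542026] [[ 0.085  0.996 -0.002]
 [ 0.996 -0.085  0.001]]
```

```bash
python3 -m creep '{"offset":[[0.002,0.002,0.04],[0.002,0.002,0.09],[0.002,0.002,0.14],[0.002,0.002,0.18],[0.002,0.002,0.21],[0.002,0.002,0.225],[0.002,0.002,0.233],[0.002,0.002,0.24],[0.002,0.002,0.24],[0.002,0.002,0.24]],"angular":[[0,0,0],[0,0,0],[0,0,0],[0,0,0],[0,0,0],[0,0,0],[0,0,0],[0,0,0],[0,0,0],[0,0,0]],"claw":[0.2,0.2,0.2,0.2,0.2,0.2,0.2,0.2,0.2,0.2]}'
```

```text
t: 7.8
tcp_pos: [0.4967, -0.31, 0.0733]
ee_rot: [0.0, 0.736, 0.677, 0.0]
ft_force: [-0.4, 0.2, -0.7]
finger_gap: 0.0221
gripper_force: 29.8
```

```bash
python3 -m creep '{"offset":[[0,0,0.002],[0,0,0.004],[0,0,0.004],[0,0,0.004],[0,0,0.004],[0,0,0.004],[0,0,0.004],[0,0,0.004],[0,0,0.004],[0,0,0.004]],"angular":[[0,0,0],[0,0,0],[0,0,0],[0,0,0],[0,0,0],[0,0,0],[0,0,0],[0,0,0],[0,0,0],[0,0,0]],"claw":[0.2,0.2,0.2,0.2,0.2,0.2,0.2,0.2,0.2,0.2]}' && python3 -m creep '{"offset":[[0,0,0],[0,0,0],[0,0,0],[0,0,0],[0,0,0],[0,0,-0.03],[0,0,-0.1],[0,0,-0.18],[0,0,-0.26],[0,0,-0.3]],"angular":[[0,0,0],[0,0,0],[0,0,0],[0,0,0],[0,0,0],[0,0,0],[0,0,0],[0,0,0],[0,0,0],[0,0,0]],"claw":[0.4,0.5,0.6,0.7,0.7,0.7,0.7,0.7,0.7,0.7]}'
python3 - <<'E'
from h import *
s=bot.state();print(s['tcp_pos'],rot(s['ee_rot']).round(3)[:2])
E
```

```text
t: 9.05
tcp_pos: [0.4964, -0.3099, 0.0705]
ee_rot: [0.0, 0.736, 0.677, 0.0]
ft_force: [-0.2, -0.3, -1.2]
finger_gap: 0.0224
gripper_force: 29.8
t: 10.3
tcp_pos: [0.4977, -0.3101, 0.2552]
ee_rot: [0.003, 0.736, 0.677, 0.001]
ft_force: [0.8, 0.2, -0.2]
finger_gap: 0.0608
gripper_force: 0.0
[ 0.49768545 -0.31005302  0.25518489] [[ 0.082  0.997  0.005]
 [ 0.997 -0.082 -0.003]]
```

```bash
python3 -m creep '{"offset":[[0.04,-0.004,0],[0.12,-0.012,0],[0.22,-0.022,0],[0.32,-0.032,0],[0.42,-0.042,0],[0.52,-0.052,0],[0.61,-0.06,0],[0.69,-0.068,0],[0.76,-0.075,0],[0.787,-0.078,0]],"angular":[[0,0,0],[0,0,0],[0,0,0],[0,0,0],[0,0,0],[0,0,0],[0,0,0],[0,0,0],[0,0,0],[0,0,0]],"claw":[0.7,0.8,0.85,0.85,0.85,0.85,0.85,0.85,0.85,0.85]}'
python3 - <<'E'
from h import *
s=bot.state();print(s['tcp_pos'],rot(s['ee_rot']).round(3)[:2])
print(ray('w2',337,117,.096))
snap('wrist','w3'); a=cv2.imread('pics/w3.png'); snap('scene','s3'); b=cv2.imread('pics/s3.png')
b=cv2.resize(b[130:250,290:430],None,fx=3,fy=3,interpolation=cv2.INTER_CUBIC)
o=np.zeros((600,640,3),np.uint8); o[:240]=a[:240]; o[240:,:420]=b; cv2.imwrite('pics/c5.png',o)
E
```

```text
t: 11.55
tcp_pos: [0.4863, 0.1682, 0.25]
ee_rot: [-0.001, 0.734, 0.68, -0.0]
ft_force: [0.5, -0.4, -0.5]
finger_gap: 0.0741
gripper_force: 0.0
[0.48634269 0.16818482 0.24995786] [[ 0.076  0.997 -0.002]
 [ 0.997 -0.076  0.   ]]
[0.4958347  0.16165311 0.096     ]
```

View pics/c5.png

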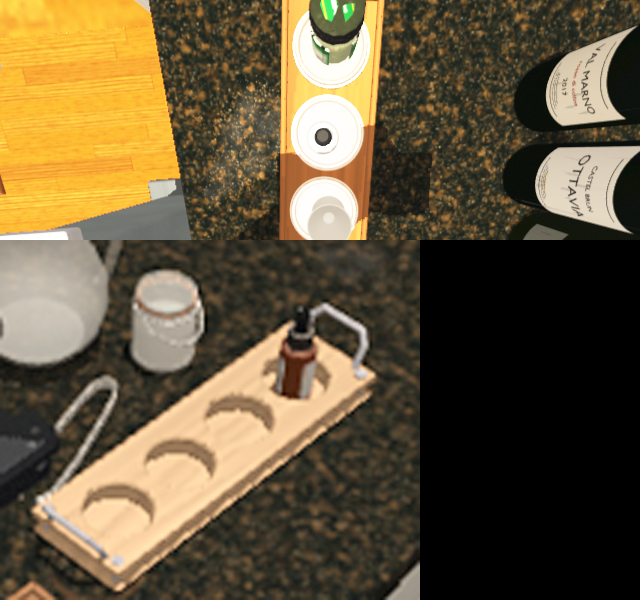

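The bottle stands upright in the rightmost opening. In the wrist view the jigger rim is at (329,218), the stopper top at (323,136) and the jar cap at about (336,13).

Run:
```python
from h import *
for n,u,v,z in[('jig',329,218,.096),('stop',323,136,.081),('jar cap',336,13,.121),('jar coaster',331,45,.016),('stopcoaster',327,132,.016)]: print(n,ray('w3',u,v,z).round(4))
s=bot.state();print(s['tcp_pos'])
```

```text
jig [0.4934 0.1709 0.096 ]
stop [0.4936 0.249  0.081 ]
jar cap [0.5107 0.3386 0.121 ]
jar coaster [0.5097 0.3456 0.016 ]
stopcoaster [0.4987 0.2558 0.016 ]
[0.48719511 0.16650185 0.24997686]
```

```bash
python3 -m creep '{"offset":[[-0.002,0.003,0.05],[-0.002,0.003,0.11],[-0.002,0.003,0.17],[-0.002,0.003,0.22],[-0.002,0.003,0.25],[-0.002,0.003,0.268],[-0.002,0.003,0.268],[-0.002,0.003,0.268],[-0.002,0.003,0.268],[-0.002,0.003,0.268]],"angular":[[0,0,0],[0,0,0],[0,0,0],[0,0,0],[0,0,0],[0,0,0],[0,0,0],[0,0,0],[0,0,0],[0,0,0]],"claw":[0.85,0.85,0.85,0.85,0.85,0.85,0.85,0.6,0.4,0.3]}' && python3 -m creep '{"offset":[[0,0,0],[0,0,0],[0,0,0],[0,0,-0.02],[0,0,-0.06],[0,0,-0.11],[0,0,-0.15],[0,0,-0.18],[0,0,-0.2],[0,0,-0.2]],"angular":[[0,0,0],[0,0,0],[0,0,0],[0,0,0],[0,0,0],[0,0,0],[0,0,0],[0,0,0],[0,0,0],[0,0,0]],"claw":[0.3,0.3,0.3,0.3,0.3,0.3,0.3,0.3,0.3,0.3]}'
python3 - <<'E'
from h import *
s=bot.state();print(s['tcp_pos'],rot(s['ee_rot']).round(3)[:2])
snap('scene','s4'); i=cv2.imread('pics/s4.png'); 
cv2.imwrite('pics/c6.png',cv2.resize(i[170:350,190:370],None,fx=3,fy=3,interpolation=cv2.INTER_CUBIC))
E
```

```text
t: 12.9
tcp_pos: [0.4906, 0.1634, 0.0901]
ee_rot: [0.0, 0.736, 0.677, 0.0]
ft_force: [-0.3, 0.6, 0.3]
finger_gap: 0.0518
gripper_force: 0.0
t: 14.15
tcp_pos: [0.4906, 0.1634, 0.2102]
ee_rot: [0.0, 0.736, 0.677, 0.0]
ft_force: [-0.7, -0.7, -0.6]
finger_gap: 0.0419
gripper_force: 30.0
[0.49060085 0.16339199 0.21020353] [[ 0.082  0.997  0.001]
 [ 0.997 -0.082  0.   ]]
```

View pics/c6.png

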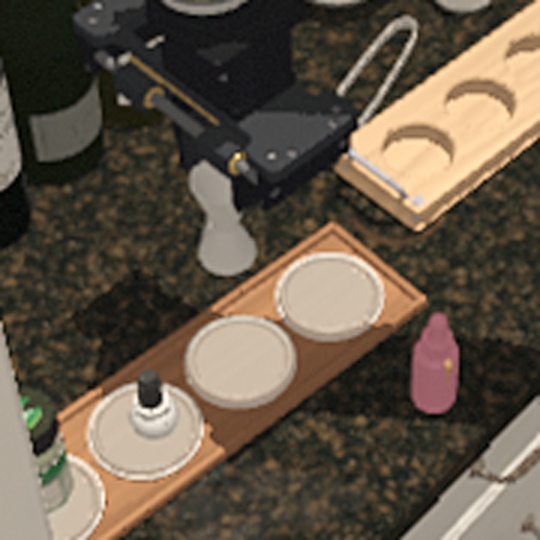

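Run:
```python
from h import *
P=np.array([.4906,.1634,0])
g=lambda p:((p+.5-[190,170])*3).round(0)
for z in(.135,.155,.215): print(z,g(proj('s4',P+[0,0,z])))
t=np.linspace(0,2*np.pi,60)
q=np.array([g(proj('s4',P+[.018*np.cos(a),.018*np.sin(a),.137])) for a in t]); print('foot r18',q.min(0),q.max(0))
q=np.array([g(proj('s4',P+[.0225*np.cos(a),.0225*np.sin(a),.217])) for a in t]); print('rim',q.min(0),q.max(0))
```

```text
0.135 [228. 256.]
0.155 [226. 238.]
0.215 [222. 181.]
foot r18 [202. 235.] [253. 274.]
rim [188. 154.] [255. 204.]
```

The jigger hangs upright: its foot and rim match an upright projection. Carry it to the third opening and lower it.

```bash
Z='[0,0,0]'; python3 -m creep '{"offset":[[-0.03,0.003,0],[-0.09,0.01,0],[-0.17,0.018,0],[-0.26,0.028,0],[-0.35,0.038,0],[-0.44,0.048,0],[-0.52,0.057,0],[-0.59,0.064,0],[-0.64,0.07,0],[-0.662,0.072,0]],"angular":[[0,0,0],[0,0,0],[0,0,0],[0,0,0],[0,0,0],[0,0,0],[0,0,0],[0,0,0],[0,0,0],[0,0,0]],"claw":[0.3,0.3,0.3,0.3,0.3,0.3,0.3,0.3,0.3,0.3]}' && python3 -m creep '{"offset":[[0,0,0],[0,0,0.03],[0,0,0.07],[0,0,0.11],[0,0,0.15],[0,0,0.18],[0,0,0.2],[0,0,0.21],[0,0,0.215],[0,0,0.215]],"angular":[[0,0,0],[0,0,0],[0,0,0],[0,0,0],[0,0,0],[0,0,0],[0,0,0],[0,0,0],[0,0,0],[0,0,0]],"claw":[0.3,0.3,0.3,0.3,0.3,0.3,0.3,0.3,0.3,0.3]}'
```

```text
t: 15.45
tcp_pos: [0.4997, -0.2379, 0.2083]
ee_rot: [-0.001, 0.737, 0.676, -0.001]
ft_force: [-0.4, 1.2, -1.0]
finger_gap: 0.0417
gripper_force: 30.0
t: 16.7
tcp_pos: [0.501, -0.2363, 0.081]
ee_rot: [0.0, 0.736, 0.677, 0.0]
ft_force: [-0.1, 0.3, -0.5]
finger_gap: 0.0417
gripper_force: 30.0
```

```bash
python3 -m creep '{"offset":[[0,0,0.002],[0,0,0.003],[0,0,0.003],[0,0,0.003],[0,0,0.003],[0,0,0.003],[0,0,0.003],[0,0,0.003],[0,0,0.003],[0,0,0.003]],"angular":[[0,0,0],[0,0,0],[0,0,0],[0,0,0],[0,0,0],[0,0,0],[0,0,0],[0,0,0],[0,0,0],[0,0,0]],"claw":[0.3,0.3,0.3,0.3,0.5,0.55,0.6,0.7,0.75,0.75]}' && python3 -m creep '{"offset":[[0,0,0],[0,0,0],[0,0,-0.02],[0,0,-0.05],[0,0,-0.1],[0,0,-0.16],[0,0,-0.22],[0,0,-0.26],[0,0,-0.28],[0,0,-0.28]],"angular":[[0,0,0],[0,0,0],[0,0,0],[0,0,0],[0,0,0],[0,0,0],[0,0,0],[0,0,0],[0,0,0],[0,0,0]],"claw":[0.75,0.75,0.75,0.75,0.75,0.75,0.75,0.75,0.75,0.75]}'
python3 - <<'E'
from h import *
s=bot.state();print(s['tcp_pos'],rot(s['ee_rot']).round(3)[:2])
E
```

```text
t: 17.95
tcp_pos: [0.5006, -0.2361, 0.0787]
ee_rot: [-0.0, 0.736, 0.677, -0.0]
ft_force: [-0.2, 0.3, -0.3]
finger_gap: 0.0642
gripper_force: 0.0
t: 19.2
tcp_pos: [0.501, -0.2362, 0.2479]
ee_rot: [0.001, 0.736, 0.677, 0.0]
ft_force: [-0.3, -0.3, -1.1]
finger_gap: 0.0653
gripper_force: 0.0
[ 0.50099784 -0.2361804   0.24793049] [[ 0.082  0.997  0.002]
 [ 0.997 -0.082 -0.001]]
```

```bash
python3 -m creep '{"offset":[[0.04,-0.004,0],[0.12,-0.012,0],[0.22,-0.023,0],[0.32,-0.033,0],[0.42,-0.043,0],[0.52,-0.054,0],[0.62,-0.064,0],[0.71,-0.073,0],[0.78,-0.08,0],[0.806,-0.083,0]],"angular":[[0,0,0],[0,0,0],[0,0,0],[0,0,0],[0,0,0],[0,0,0],[0,0,0],[0,0,0],[0,0,0],[0,0,0]],"claw":[0.7,0.7,0.7,0.7,0.7,0.7,0.7,0.7,0.7,0.7]}' && python3 -m creep '{"offset":[[0,0,0],[0,0,0.05],[0,0,0.11],[0,0,0.17],[0,0,0.23],[0,0,0.27],[0,0,0.295],[0,0,0.295],[0,0,0.295],[0,0,0.295]],"angular":[[0,0,0],[0,0,0],[0,0,0],[0,0,0],[0,0,0],[0,0,0],[0,0,0],[0,0,0],[0,0,0],[0,0,0]],"claw":[0.7,0.7,0.7,0.7,0.7,0.7,0.7,0.7,0.7,0.7]}'
```

```text
t: 20.45
tcp_pos: [0.4894, 0.2524, 0.2458]
ee_rot: [-0.001, 0.734, 0.679, -0.001]
ft_force: [-1.1, -0.0, 0.1]
finger_gap: 0.0607
gripper_force: 0.0
t: 21.7
tcp_pos: [0.4916, 0.2502, 0.0709]
ee_rot: [0.0, 0.736, 0.677, 0.001]
ft_force: [1.1, 0.6, -0.2]
finger_gap: 0.0609
gripper_force: 0.0
```

```bash
python3 -m creep '{"offset":[[0,0,0],[0,0,0],[0,0,0],[0,0,0],[0,0,0],[0,0,0],[0,0,0],[0,0,0],[0,0,0],[0,0,0]],"angular":[[0,0,0],[0,0,0],[0,0,0],[0,0,0],[0,0,0],[0,0,0],[0,0,0],[0,0,0],[0,0,0],[0,0,0]],"claw":[0.55,0.4,0.32,0.28,0.25,0.22,0.18,0.1,0.1,0.1]}' && python3 -m creep '{"offset":[[0,0,0],[0,0,-0.02],[0,0,-0.06],[0,0,-0.11],[0,0,-0.15],[0,0,-0.18],[0,0,-0.2],[0,0,-0.22],[0,0,-0.22],[0,0,-0.22]],"angular":[[0,0,0],[0,0,0],[0,0,0],[0,0,0],[0,0,0],[0,0,0],[0,0,0],[0,0,0],[0,0,0],[0,0,0]],"claw":[0.1,0.1,0.1,0.1,0.1,0.1,0.1,0.1,0.1,0.1]}'
python3 - <<'E'
from h import *
s=bot.state();print(s['tcp_pos'],rot(s['ee_rot']).round(3)[:2])
snap('scene','s5'); i=cv2.imread('pics/s5.png'); 
P=np.array([s['tcp_pos'][0],s['tcp_pos'][1],0]); B=s['tcp_pos'][2]-.055
g=lambda p:((p+.5-[190,120])*3).round(0)
print([g(proj('s5',P+[0,0,B+z])) for z in(0,.017,.05)])
cv2.imwrite('pics/c7.png',cv2.resize(i[120:320,190:430],None,fx=3,fy=3,interpolation=cv2.INTER_CUBIC))
E
```

```text
t: 22.95
tcp_pos: [0.4908, 0.2499, 0.0698]
ee_rot: [0.0, 0.736, 0.677, -0.0]
ft_force: [-0.3, 0.4, -0.3]
finger_gap: 0.0125
gripper_force: 28.4
t: 24.2
tcp_pos: [0.4905, 0.2496, 0.2012]
ee_rot: [-0.0, 0.736, 0.677, -0.001]
ft_force: [0.2, -0.3, -0.9]
finger_gap: 0.0127
gripper_force: 28.4
[0.49051842 0.24963756 0.20121257] [[ 0.082  0.997 -0.001]
 [ 0.997 -0.082 -0.001]]
[array([140., 470.]), array([138., 455.]), array([134., 425.])]
```

View pics/c7.png

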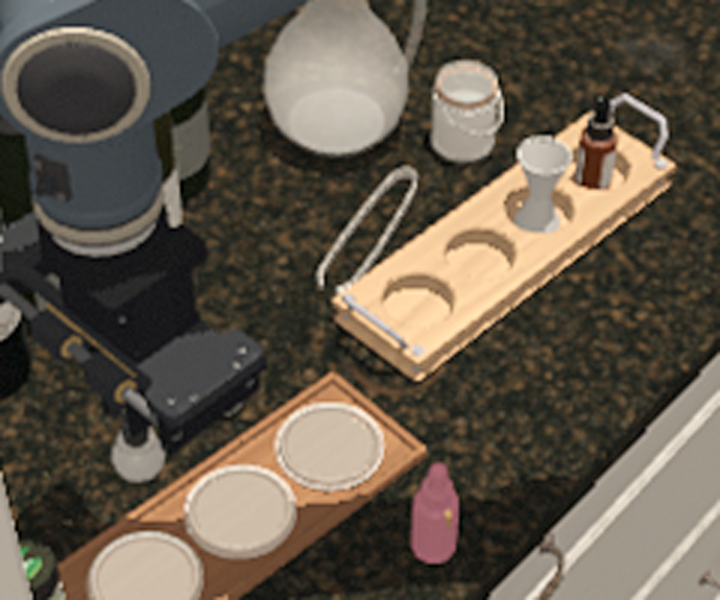

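The picture shows the jigger and bottle upright in the two right openings, and the stopper hanging upright with its ball at (138,455). Carry it to the second opening.

```bash
python3 -m creep '{"offset":[[-0.03,0.004,0],[-0.09,0.011,0],[-0.17,0.021,0],[-0.26,0.032,0],[-0.35,0.043,0],[-0.44,0.054,0],[-0.53,0.065,0],[-0.61,0.075,0],[-0.66,0.081,0],[-0.679,0.083,0]],"angular":[[0,0,0],[0,0,0],[0,0,0],[0,0,0],[0,0,0],[0,0,0],[0,0,0],[0,0,0],[0,0,0],[0,0,0]],"claw":[0.1,0.1,0.1,0.1,0.1,0.1,0.1,0.1,0.1,0.1]}' && python3 -m creep '{"offset":[[0,0,0],[0,0,0.03],[0,0,0.08],[0,0,0.13],[0,0,0.17],[0,0,0.2],[0,0,0.22],[0,0,0.228],[0,0,0.231],[0,0,0.231]],"angular":[[0,0,0],[0,0,0],[0,0,0],[0,0,0],[0,0,0],[0,0,0],[0,0,0],[0,0,0],[0,0,0],[0,0,0]],"claw":[0.1,0.1,0.1,0.1,0.1,0.1,0.1,0.1,0.1,0.1]}'
```

```text
t: 25.5
tcp_pos: [0.5058, -0.1633, 0.2013]
ee_rot: [-0.0, 0.737, 0.676, -0.001]
ft_force: [-0.3, 1.1, -1.1]
finger_gap: 0.0127
gripper_force: 28.4
t: 26.75
tcp_pos: [0.5074, -0.1603, 0.0637]
ee_rot: [0.001, 0.736, 0.677, 0.0]
ft_force: [0.1, 0.3, -0.8]
finger_gap: 0.0128
gripper_force: 28.4
```

```bash
python3 -m creep '{"offset":[[0,0,0.001],[0,0,0.003],[0,0,0.003],[0,0,0.003],[0,0,0.003],[0,0,0.003],[0,0,0.003],[0,0,0.003],[0,0,0.003],[0,0,0.003]],"angular":[[0,0,0],[0,0,0],[0,0,0],[0,0,0],[0,0,0],[0,0,0],[0,0,0],[0,0,0],[0,0,0],[0,0,0]],"claw":[0.1,0.1,0.1,0.1,0.1,0.1,0.1,0.1,0.1,0.1]}'
```

```text
t: 28.0
tcp_pos: [0.507, -0.1602, 0.0615]
ee_rot: [0.0, 0.736, 0.677, 0.0]
ft_force: [-0.2, -0.2, -0.2]
finger_gap: 0.0125
gripper_force: 28.4
```

```bash
python3 -m creep '{"offset":[[0,0,0.001],[0,0,0.001],[0,0,0.001],[0,0,0.001],[0,0,0.001],[0,0,0.001],[0,0,0.001],[0,0,0.001],[0,0,0.001],[0,0,0.001]],"angular":[[0,0,0],[0,0,0],[0,0,0],[0,0,0],[0,0,0],[0,0,0],[0,0,0],[0,0,0],[0,0,0],[0,0,0]],"claw":[0.1,0.1,0.15,0.2,0.3,0.4,0.5,0.6,0.65,0.65]}' && python3 -m creep '{"offset":[[0,0,0],[0,0,-0.02],[0,0,-0.06],[0,0,-0.12],[0,0,-0.19],[0,0,-0.25],[0,0,-0.3],[0,0,-0.32],[0,0,-0.33],[0,0,-0.33]],"angular":[[0,0,0],[0,0,0],[0,0,0],[0,0,0],[0,0,0],[0,0,0],[0,0,0],[0,0,0],[0,0,0],[0,0,0]],"claw":[0.65,0.65,0.65,0.65,0.65,0.65,0.65,0.65,0.65,0.65]}'
python3 - <<'E'
from h import *
s=bot.state();print(s['tcp_pos'],rot(s['ee_rot']).round(3)[:2])
E
```

```text
t: 29.25
tcp_pos: [0.507, -0.1602, 0.0609]
ee_rot: [0.0, 0.736, 0.677, 0.0]
ft_force: [-0.0, -0.3, -0.0]
finger_gap: 0.0555
gripper_force: 0.0
t: 30.5
tcp_pos: [0.5066, -0.1602, 0.2583]
ee_rot: [-0.0, 0.736, 0.677, -0.0]
ft_force: [-0.1, -0.9, -0.3]
finger_gap: 0.0567
gripper_force: 0.0
[ 0.50658608 -0.16015135  0.25829802] [[ 0.082  0.997 -0.001]
 [ 0.997 -0.082  0.   ]]
```

```bash
python3 -m creep '{"offset":[[0.04,-0.003,0],[0.12,-0.01,0],[0.22,-0.017,0],[0.32,-0.025,0],[0.42,-0.033,0],[0.52,-0.041,0],[0.61,-0.048,0],[0.67,-0.053,0],[0.698,-0.055,0],[0.698,-0.055,0]],"angular":[[0,0,0],[0,0,0],[0,0,0],[0,0,0],[0,0,0],[0,0,0],[0,0,0],[0,0,0],[0,0,0],[0,0,0]],"claw":[0.7,0.8,0.85,0.85,0.85,0.85,0.85,0.85,0.85,0.85]}'
python3 - <<'E'
from h import *
s=bot.state();print(s['tcp_pos'],rot(s['ee_rot']).round(3)[:2])
snap('wrist','w6'); a=cv2.imread('pics/w6.png')[0:240,140:500]
snap('scene','s6'); b=cv2.imread('pics/s6.png')[120:230,280:430]
o=np.zeros((600,720,3),np.uint8); o[:480]=cv2.resize(a,None,fx=2,fy=2)[:480]
b=cv2.resize(b,None,fx=2.4,fy=2.4,interpolation=cv2.INTER_CUBIC); o[600-b.shape[0]:,:b.shape[1]]=b
cv2.imwrite('pics/c8.png',o)
E
```

```text
t: 31.75
tcp_pos: [0.5082, 0.26, 0.258]
ee_rot: [-0.0, 0.735, 0.678, -0.001]
ft_force: [-0.8, 0.1, 0.4]
finger_gap: 0.0738
gripper_force: 0.0
[0.50815926 0.26003761 0.25797324] [[ 0.081  0.997 -0.002]
 [ 0.997 -0.081 -0.001]]
```

View pics/c8.png

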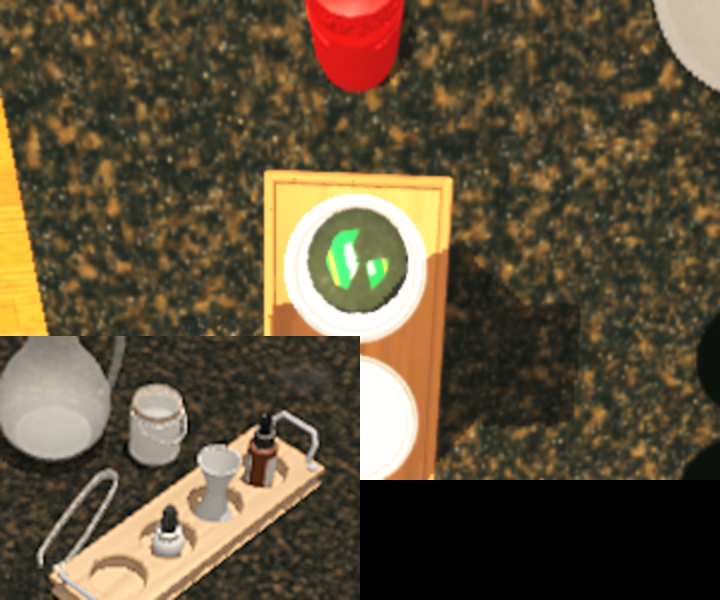

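The stopper stands upright in opening 2. The jar cap is centred at wrist pixel (319,130) on its coaster, with the red look-alike well beyond it at (319,15).

Run:
```python
from h import *
p=ray('w6',318.8,129.8,.121);s=bot.state();print(p,ray('w6',318,133,.016),s['tcp_pos'],rot(s['ee_rot'])[:2,:2].T@(p[:2]-s['tcp_pos'][:2])/.6, ray('w6',318,45,0))
```

```text
[0.51244246 0.34475928 0.121     ] [0.51043752 0.34757231 0.016     ] [0.50897962 0.25790782 0.25818896] [ 0.14472193 -0.00648569] [0.51855287 0.44499847 0.        ]
```

```bash
python3 -m creep '{"offset":[[0.07,-0.003,0],[0.144,-0.006,0],[0.144,-0.006,0.03],[0.144,-0.006,0.08],[0.144,-0.006,0.14],[0.144,-0.006,0.2],[0.144,-0.006,0.25],[0.144,-0.006,0.28],[0.144,-0.006,0.292],[0.144,-0.006,0.292]],"angular":[[0,0,0],[0,0,0],[0,0,0],[0,0,0],[0,0,0],[0,0,0],[0,0,0],[0,0,0],[0,0,0],[0,0,0]],"claw":[0.85,0.85,0.85,0.85,0.85,0.85,0.85,0.85,0.85,0.85]}' && python3 -m creep '{"offset":[[0,0,0],[0,0,0],[0,0,0],[0,0,0],[0,0,0],[0,0,0],[0,0,0],[0,0,0],[0,0,0],[0,0,0]],"angular":[[0,0,0],[0,0,0],[0,0,0],[0,0,0],[0,0,0],[0,0,0],[0,0,0],[0,0,0],[0,0,0],[0,0,0]],"claw":[0.75,0.65,0.57,0.5,0.4,0.3,0.3,0.3,0.3,0.3]}' && python3 -m creep '{"offset":[[0,0,0],[0,0,-0.02],[0,0,-0.06],[0,0,-0.11],[0,0,-0.15],[0,0,-0.18],[0,0,-0.2],[0,0,-0.22],[0,0,-0.22],[0,0,-0.22]],"angular":[[0,0,0],[0,0,0],[0,0,0],[0,0,0],[0,0,0],[0,0,0],[0,0,0],[0,0,0],[0,0,0],[0,0,0]],"claw":[0.3,0.3,0.3,0.3,0.3,0.3,0.3,0.3,0.3,0.3]}'
python3 -c "
from h import *
s=bot.state();print(s['tcp_pos'],rot(s['ee_rot']).round(3)[:2])"
```

```text
t: 33.1
tcp_pos: [0.5125, 0.3459, 0.0839]
ee_rot: [0.0, 0.736, 0.677, 0.0]
ft_force: [-0.4, 0.2, 0.2]
finger_gap: 0.0738
gripper_force: 0.0
t: 34.35
tcp_pos: [0.512, 0.3464, 0.0837]
ee_rot: [-0.0, 0.736, 0.677, 0.0]
ft_force: [-1.3, -0.5, 2.1]
finger_gap: 0.044
gripper_force: 30.0
t: 35.6
tcp_pos: [0.5118, 0.346, 0.2149]
ee_rot: [-0.0, 0.736, 0.677, -0.001]
ft_force: [0.0, -0.1, -0.8]
finger_gap: 0.0442
gripper_force: 30.0
[0.51179569 0.34597334 0.21491105] [[ 0.082  0.997 -0.001]
 [ 0.997 -0.082 -0.001]]
```

```bash
python3 -m creep '{"offset":[[-0.03,0.003,0],[-0.09,0.008,0],[-0.18,0.015,0],[-0.27,0.023,0],[-0.36,0.031,0],[-0.46,0.039,0],[-0.55,0.047,0],[-0.63,0.054,0],[-0.69,0.059,0],[-0.716,0.061,0]],"angular":[[0,0,0],[0,0,0],[0,0,0],[0,0,0],[0,0,0],[0,0,0],[0,0,0],[0,0,0],[0,0,0],[0,0,0]],"claw":[0.3,0.3,0.3,0.3,0.3,0.3,0.3,0.3,0.3,0.3]}' && python3 -m creep '{"offset":[[0,0,0],[0,0,0.03],[0,0,0.07],[0,0,0.11],[0,0,0.14],[0,0,0.16],[0,0,0.175],[0,0,0.18],[0,0,0.18],[0,0,0.18]],"angular":[[0,0,0],[0,0,0],[0,0,0],[0,0,0],[0,0,0],[0,0,0],[0,0,0],[0,0,0],[0,0,0],[0,0,0]],"claw":[0.3,0.3,0.3,0.3,0.3,0.3,0.3,0.3,0.3,0.3]}'
python3 - <<'E'
from h import *
snap('scene','s7'); i=cv2.imread('pics/s7.png'); 
cv2.imwrite('pics/c9.png',cv2.resize(i[130:260,270:430],None,fx=4,fy=4,interpolation=cv2.INTER_CUBIC))
E
```

```text
t: 36.85
tcp_pos: [0.5121, -0.0883, 0.2151]
ee_rot: [-0.0, 0.737, 0.676, -0.001]
ft_force: [0.1, -0.2, -1.4]
finger_gap: 0.0439
gripper_force: 30.0
t: 38.1
tcp_pos: [0.5136, -0.0849, 0.1082]
ee_rot: [0.001, 0.736, 0.677, 0.0]
ft_force: [-0.6, -0.8, -1.4]
finger_gap: 0.0439
gripper_force: 30.0
```

View pics/c9.png

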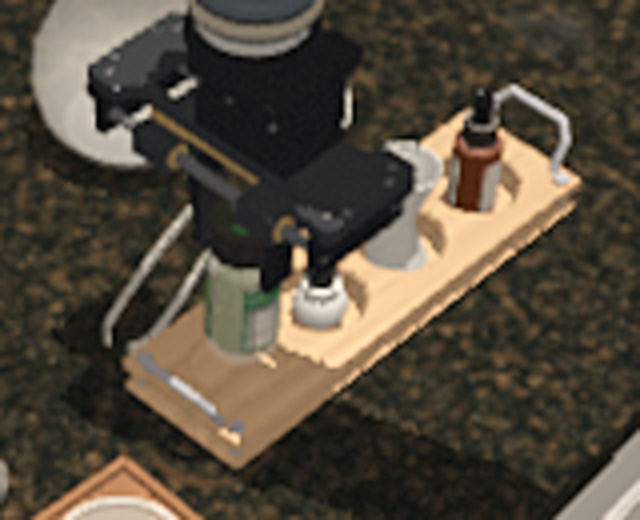

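The jar hovers above the first opening at (240,330), with the other three upright. Lower it.

```bash
python3 -m creep '{"offset":[[0,0,0.008],[0,0,0.016],[0,0,0.024],[0,0,0.032],[0,0,0.04],[0,0,0.046],[0,0,0.05],[0,0,0.053],[0,0,0.054],[0,0,0.054]],"angular":[[0,0,0],[0,0,0],[0,0,0],[0,0,0],[0,0,0],[0,0,0],[0,0,0],[0,0,0],[0,0,0],[0,0,0]],"claw":[0.3,0.3,0.3,0.3,0.3,0.3,0.3,0.3,0.3,0.3]}'
```

```text
t: 39.4
tcp_pos: [0.5133, -0.0848, 0.0753]
ee_rot: [0.0, 0.736, 0.677, 0.0]
ft_force: [-0.1, 0.2, -1.1]
finger_gap: 0.0438
gripper_force: 30.0
```

```bash
python3 -m creep '{"offset":[[0,0,0.001],[0,0,0.002],[0,0,0.002],[0,0,0.002],[0,0,0.002],[0,0,0.002],[0,0,0.002],[0,0,0.002],[0,0,0.002],[0,0,0.002]],"angular":[[0,0,0],[0,0,0],[0,0,0],[0,0,0],[0,0,0],[0,0,0],[0,0,0],[0,0,0],[0,0,0],[0,0,0]],"claw":[0.3,0.3,0.3,0.5,0.55,0.6,0.7,0.8,0.8,0.8]}' && python3 -m creep '{"offset":[[0,0,0],[0,0,-0.02],[0,0,-0.06],[0,0,-0.12],[0,0,-0.19],[0,0,-0.25],[0,0,-0.3],[0,0,-0.32],[0,0,-0.33],[0,0,-0.33]],"angular":[[0,0,0],[0,0,0],[0,0,0],[0,0,0],[0,0,0],[0,0,0],[0,0,0],[0,0,0],[0,0,0],[0,0,0]],"claw":[0.8,0.8,0.8,0.8,0.8,0.8,0.8,0.8,0.8,0.8]}' && python3 -m creep '{"offset":[[0.05,0,0],[0.12,0,0],[0.2,0,0],[0.28,0,0],[0.35,0,0],[0.4,0,0],[0.4,0,0],[0.4,0,0],[0.4,0,0],[0.4,0,0]],"angular":[[0,0,0],[0,0,0],[0,0,0],[0,0,0],[0,0,0],[0,0,0],[0,0,0],[0,0,0],[0,0,0],[0,0,0]],"claw":[0.8,0.8,0.8,0.8,0.8,0.8,0.8,0.8,0.8,0.8]}'
python3 - <<'E'
from h import *
snap('scene','s8'); i=cv2.imread('pics/s8.png'); 
cv2.imwrite('pics/c10.png',cv2.resize(i[130:310,250:430],None,fx=3.3,fy=3.3,interpolation=cv2.INTER_CUBIC))
E
```

```text
t: 40.65
tcp_pos: [0.5132, -0.0848, 0.0741]
ee_rot: [0.0, 0.736, 0.677, 0.0]
ft_force: [0.3, -0.3, -0.8]
finger_gap: 0.069
gripper_force: 0.0
t: 41.9
tcp_pos: [0.5128, -0.0849, 0.2715]
ee_rot: [-0.0, 0.736, 0.677, -0.0]
ft_force: [0.0, -0.0, 0.3]
finger_gap: 0.0693
gripper_force: 0.0
t: 43.15
tcp_pos: [0.5331, 0.1532, 0.2719]
ee_rot: [0.0, 0.736, 0.677, -0.0]
ft_force: [0.6, 0.0, -0.3]
finger_gap: 0.0693
gripper_force: 0.0
```

View pics/c10.png

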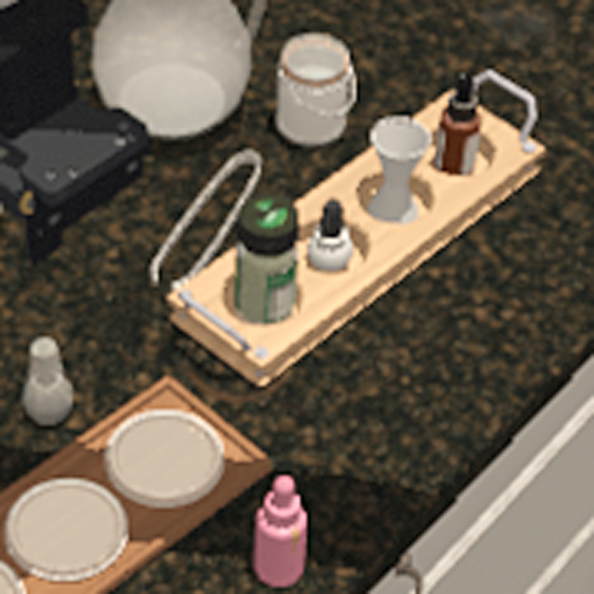

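All four stand upright in the caddy: jar (265,265), stopper (330,240), jigger (400,170), bottle (460,130). The order is right and the look-alikes are untouched.

```bash
python3 -c "from station import bot; print(bot.close_job())"
```

```text
the job is handed in; nothing more can be done
None
```

The job is handed in: jar, stopper, jigger and bottle stand upright in the caddy in their board order from left to right, finished at about 43 s with nothing tipped.

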